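# Refit the night-lamp head on its keyed dimmer base

### The job

Set the night lamp's dimmer lever to half, standing straight up. Then lift the lamp head out of its round beech stand, push its keyed shaft into the metal hub of the birch lamp base, turning it until the key slips into the keyway, and push it fully home against the ejector spring until its collar sits on the hub. Finish still gripping the lamp head and pressing it down (the spring lifts it if you let go), with the lever still at half and the toy car and the teether ring left where they are.

Things in the scene. Friction and masses are not known exactly. Their poses are not given: they have to be found in the camera images.
- base: Birch lamp base, a fixed block 110 (its x) by 230 (its y) by 30 mm high, lying flat, turned up to about 0.35 rad; origin at the centre of its underside, z up. It carries the dimmer lever at (0, +65) mm and the hub at (0, -60) mm in its own x, y.
- dimmer (a joint): Dimmer lever's hinge angle, rad. 0 = leaning 0.7 towards the base's -x; 0.7 = straight up (half); 1.4 = leaning 0.7 towards the base's +x. Starts between 0 and 0.35. About 1 N at the ball moves it; it stays where left. The hinge runs along the base's y, 52 mm above the table, at (0, +65) mm in the base's frame.
- dimmer_tip (a point): Centre of the white ball, 26 mm across, at the lever's end, 70 mm from the hinge on a 10 mm steel rod. The aluminium block under the lever is 70 (x) by 50 (y) mm and its top is 55 mm above the table.
- hub_rim (a point): Centre of the mouth of the fixed aluminium hub, level with its flat rim, 80 mm above the table, z up. Hub: round, 72 mm across, 50 mm tall, turned up to 0.45 rad on the base. Bore 26 mm across, with a keyway 11 mm wide, as deep as the bore, open at the rim, reaching 21.5 mm out from the axis along this point's +x.
- ejector (a joint): Sprung dark steel plate in the hub's bore, m pressed down. At 0 it stops the shaft's foot 34 mm below the rim; pressing it takes 4 N at first and 9 N at 0.010, where the lamp is fully home.
- stand: Round beech stand (fixed), 55 mm high, 84 mm across at the foot and 68 mm at the top, with a plain 44 mm hole in which the shaft hangs; the lamp's collar rests on its top. Origin at the centre of its underside.
- lamp_mid (a point): Centre of the lamp head's white lantern, a rounded box 44 (x) by 44 (y) by 64 mm high; z up, upright in the stand at the start. Its cap's top is 37 mm above this point. Below it a round beech collar, 56 mm across, 10 mm thick, its underside 42 mm below this point. A nose 8 mm wide on the collar sticks out to 40 mm from the axis along +x, right above the key. Mass 0.14 to 0.26 kg.
- lamp_foot (a point): Centre of the shaft's lower end, 86 mm below lamp_mid, axes as the lamp's. Shaft 23 mm across, 44 mm long below the collar, end tapered to 15 mm over 6 mm. Key 8 mm wide, reaching 18 mm from the axis along +x, from 12 mm above the foot up to the collar: off the keyway it rests on the rim with the shaft 12 mm in. Home: collar on the rim, this point 44 mm below it.
- car_mid (a point): Bystander: beech toy car 95 by 55 by 55 mm on turning wheels, between the lamp base and the stand; point at its middle, 28 mm up.
- teether_mid (a point): Bystander: silicone teether ring lying flat, 74 mm across, 14 mm thick; its centre.

How it is judged (in metres and radians):
On the way, in this order (a step that is already met when the one before it is completed fails the run):
1. the dimmer lever stands straight up while the lamp head is still in its stand (value of joint dimmer between 0.53 and 0.87 rad and distance of lamp_mid from where it was at the start of the episode below 0.02 m), for 0.2 s.
2. the key is in the keyway, the shaft well inside the hub (z of lamp_foot in the frame of hub_rim below -0.02 m and horizontal distance between lamp_foot and hub_rim below 0.005 m), for 0.1 s.
At the end, for the whole second after the job is handed in: Lever within 0.17 rad of upright; lamp upright (0.1 rad) in the hub, key in keyway (0.35 rad), foot within 5 mm of the bore axis and at least 40.5 mm below the rim (home 44, spring alone 34); fingers round the lantern (grasp point within 45 mm of its centre, over 2 N), holding it down (value of joint dimmer between 0.53 and 0.87 rad and z of lamp_foot in the frame of hub_rim below -0.0405 m and horizontal distance between lamp_foot and hub_rim below 0.005 m and angle between the x axis of lamp_mid and the x axis of hub_rim, either way round below 0.35 rad and angle between lamp_mid's own z axis and vertical below 0.1 rad and contact force between the fingers and lamp above 2 N and distance between the grasp point and lamp_mid below 0.045 m); the arm keeps its last pose, push and grip.
It fails at once if the beech toy car is moved by more than 30 mm (distance of car_mid from where it was at the start of the episode above 0.03 m).
It fails at once if the teether is moved by more than 30 mm (distance of teether_mid from where it was at the start of the episode above 0.03 m).
It also fails if it takes over 58 s, if anything falls off the work surface, if the arm or the gripper's body presses on something with over 40 N, if the wrist force passes 120 N, or if a joint passes its speed limit or range.

### The arm

A 7-joint arm with a two-finger parallel gripper is mounted at the origin on the work surface. World frame = base frame: x ahead of the robot, y to its left, z up, the work surface at z = 0. Lengths are in m, angles in degrees, forces in N, time in s.
With the tool pointing down it reaches from about 0.425 to 0.875 m from the base axis. Payload 4.7 kg.
Tool frame: the origin (TCP) lies midway between the tips of the shut fingers; the grasp point (between the pads) lies env.grip_point_offset behind it (env.grip_point_offset is the distance from the TCP to the grasp point, in m); z points along the fingers, y is the line along which they close (so a half turn about z gives the same grasp; the last joint's range is limited). The gripper opens to 87 mm and grips with 3 to 60 N. Pads are 19 mm wide; open, the fingers measure 117 mm over their backs; the gripper's body (75 mm by 190 mm) begins 51 mm behind the grasp point.
Start: joints at [72.313, 18.392, -4.016, 83.108, 1.295, 78.541, -3.26], TCP at [0.206, -0.616, 0.223] pointing down, gripper open.
Joint ranges: [-163.93, 163.93], [-17.29, 119.83], [-79.2, 71.16], [3.27, 140.29], [-89.18, 269.18], [5.43, 117.66], [-154.24, 154.24]. Speed limits (degrees/s): [147.25, 147.25, 180, 180, 180, 180, 180].

### API

Orientations are given as [roll, pitch, yaw] about the fixed x, y, z axes, in that order (R = Rz(yaw) Ry(pitch) Rx(roll)).
In Python, from cell import env gives the robot as it stands.
- The arm moves only by the shell command python3 -m creep 'ROWS' [FORCE]. ROWS is a JSON object of lists of equal length, an entry for each row: "translation": the shift along the tool's x, y, z in units of 0.08 m (1.0 is 0.08 m), a list of three; "turn": the turn, a rotation vector about the tool's x, y, z in units of 180 degrees (1.0 is 180 degrees), a list of three; "grip": the opening, from 0 (shut) to 1 (fully open). In form: {"translation": [[x, y, z], ...], "turn": [[ax, ay, az], ...], "grip": [grip, ...]}. A call has 1 to 5 rows; each row shifts and turns the commanded pose from where the row before left it, along the tool's axes as they then stand; what a row does not reach is not made up. A row lasts 1/8 s, in which the tool goes at most 62.5 mm and 10.7 degrees, less where a joint would pass 70% of its speed; a pose out of reach is approached as far as the arm can. A call with a number of a shift or a turn outside -1 to 1 is refused whole. A call with a gripper value outside its range is refused whole. The fingers move at their own pace and stop on an object; FORCE is the grip in N (left out, the last holds). Time passes only in rows, so rows that do not move let the fingers close. It gives the time, the measured TCP pose, the force, the opening and the grip force at its end, in the units of the state.
- env.get_obs(): the state, without advancing time (a new reading comes with each control period).
- env.read_camera(name): name is "scene" or "top" or "wrist"; returns a dict with "frame" (384x512x3 uint8, red, green, blue), "z_map" (384x512 float32, m along the optical axis (not along the pixel's ray), 0 where there is no reading), "K" (3x3 intrinsics, pixels), "rvec" (rotation vector, rad) and "tvec" (3), from world to camera coordinates, as OpenCV has them. Camera axes: x right, y down, z forward; pixel columns grow to the right and rows downward; lengths in m; the calibration is good to about 2 mm. A picture is of the moment at which its call begins.
- env.sign_off(): hands the job in; it is judged then, once.
The state is a dict: "time_s": time; "qpos": joint angles; "joint_velocities": joint speeds; "effort": joint torques, N m; "tool_pos": TCP position; "tool_rot": TCP orientation; "force": force on the tool from outside, world axes, zero at the start; "wrist_torque": the same for the moment, N m; "grip_width": finger opening in m; "grasp_force": force on a finger pad.
Only numpy, scipy, OpenCV 4.12 (cv2) and the standard library are available. Lean on these libraries where they do the work, as an engineer would, in place of code of your own. Each camera call takes 0.05 s, during which the arm holds its last target. There are 200 camera calls.

## Working session

There is one attempt and no reset: what is moved stays moved. The work goes in short steps, Python scripts to look and compute and a shell command to move; the robot and the scene stay as the last step left them, time stands still between calls to the robot, and variables do not carry over. Pictures are saved under pics/ and viewed, at most 10 in all, crops included, and the job is handed in when it is done.

```bash
ls; mkdir -p pics; python3 - <<'E'
from cell import env
import numpy as np, cv2
o=env.get_obs(); print({k:np.round(v,3) for k,v in o.items()}, env.grip_point_offset)
for n in ("scene","top"):
    c=env.read_camera(n); np.savez(f"/tmp/{n}.npz",**c)
    cv2.imwrite(f"pics/{n}0.png",cv2.resize(c["frame"][:,:,::-1],(800,600)))
    print(n,c["K"].round(1).tolist(),c["rvec"],c["tvec"])
E
```

```text
pics
{'time_s': np.float64(0.0), 'qpos': array([72.313, 18.441, -4.016, 83.175,  1.294, 78.539, -3.261]), 'joint_velocities': array([-0.021,  0.057,  0.013,  0.028, -0.069, -0.041, -0.042]), 'effort': array([-1.0000e-03, -4.9127e+01, -4.0400e-01, -3.1253e+01, -6.4000e-02,
        4.4000e-02,  0.0000e+00]), 'tool_pos': array([ 0.206, -0.616,  0.221]), 'tool_rot': array([-1.7989e+02,  4.0000e-03,  1.8496e+01]), 'force': array([ 0.082, -0.145, -0.286]), 'wrist_torque': array([-0.031,  0.04 ,  0.   ]), 'grasp_force': np.float64(0.0), 'grip_width': np.float64(0.087)} 0.0187
scene [[398.5, 0.0, 256.7], [0.0, 398.5, 189.2], [0.0, 0.0, 1.0]] [ 2.07410138  0.62344469 -0.31663399] [-0.46932765 -0.10016593  1.30684215]
top [[459.9, 0.0, 254.1], [0.0, 459.9, 198.3], [0.0, 0.0, 1.0]] [ 2.1668951  -2.17106644  0.10018502] [-0.02011206  0.5840326   0.92763871]
```

View pics/top0.png

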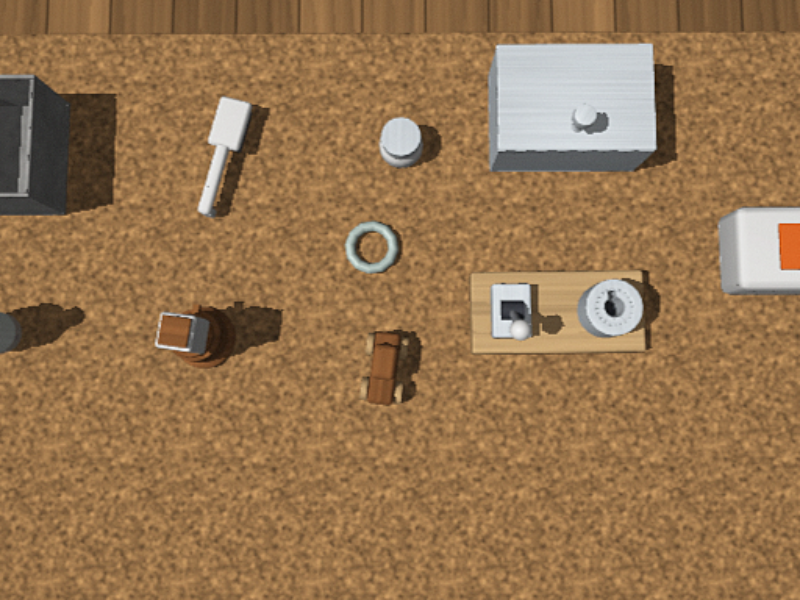

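View pics/scene0.png

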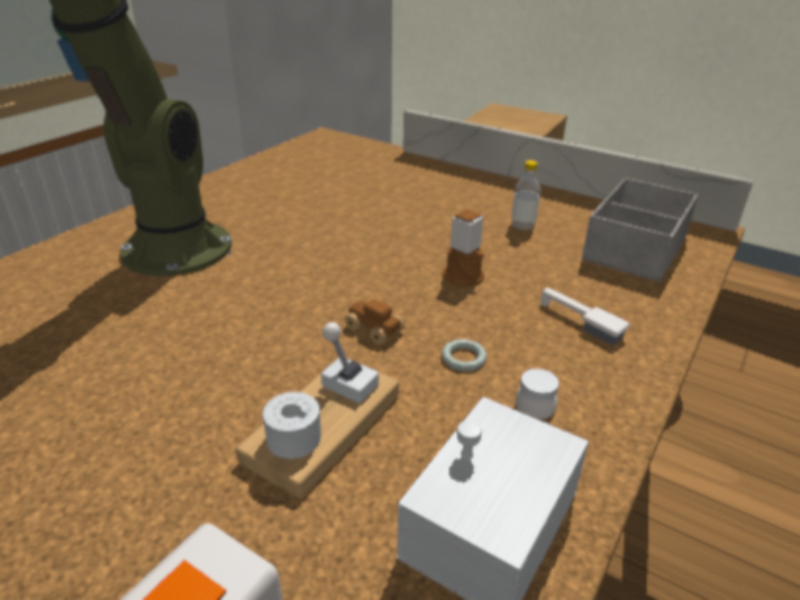

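The top view shows the stand and lamp at about (190,332), hub (611,306), lever ball (520,329), car (384,368) and teether (372,247). I'll enlarge crops of the hub, lever and lamp to read them more closely.

```bash
cat > h.py <<'E'
import numpy as np, cv2
def load(n):
    return dict(np.load(f"/tmp/{n}.npz"))
def ray(c,u,v):
    R=cv2.Rodrigues(c["rvec"])[0]; o=-R.T@c["tvec"]; d=R.T@np.linalg.inv(c["K"])@[u,v,1.]
    return o,d
def onplane(c,u,v,z):
    o,d=ray(c,u,v); return (o+d*(z-o[2])/d[2])
def tri(c1,p1,c2,p2):
    o1,d1=ray(c1,*p1);o2,d2=ray(c2,*p2)
    s=np.linalg.lstsq(np.c_[d1,-d2],o2-o1,rcond=None)[0]; a=o1+d1*s[0];b=o2+d2*s[1]
    return (a+b)/2,np.linalg.norm(a-b)
def cloud(c):
    v,u=np.mgrid[:384,:512]; R=cv2.Rodrigues(c["rvec"])[0]
    p=np.stack([(u-c["K"][0,2])/c["K"][0,0],(v-c["K"][1,2])/c["K"][1,1],np.ones_like(u)],-1)*c["z_map"][...,None]
    return (p-c["tvec"])@R
E
python3 - <<'E'
from h import *
t=load("top"); s=load("scene")
f=t["frame"][:,:,::-1]
a=cv2.resize(f[165:235,295:420],None,fx=6.4,fy=6.4,interpolation=cv2.INTER_CUBIC)  # 800x448
cv2.imwrite("pics/c1.png",a[:,:800])
b=cv2.resize(f[180:250,80:205],None,fx=6.4,fy=6.4,interpolation=cv2.INTER_CUBIC); cv2.imwrite("pics/c2.png",b[:,:800])
P=cloud(t)
def box(m,u0,u1,v0,v1):
    q=P[v0:v1,u0:u1].reshape(-1,3); q=q[m(q[:,2])]; return q
for nm,z0,z1,r in (("hub",.074,.084,(365,420,170,220)),("ball",.09,.16,(310,350,190,225)),("lantop",.12,.16,(90,145,190,240)),("collar",.05,.068,(90,160,190,240)),("base",.026,.034,(295,420,165,230)),("teether",.005,.03,(215,262,135,178)),("car",.02,.08,(225,265,205,262))):
    q=box(lambda z:(z>z0)&(z<z1),*r)
    (cx,cy),(w,h),an=cv2.minAreaRect(q[:,:2].astype(np.float32)*1000)
    print(nm,len(q),"mean",q.mean(0).round(4),"rect",round(cx,1),round(cy,1),round(w,1),round(h,1),round(an,1),"zmax",q[:,2].max().round(3))
E
```

```text
hub 891 mean [ 0.5816 -0.2942  0.0797] rect 582.2 -294.4 71.1 69.5 87.9 zmax 0.084
ball 155 mean [ 0.5516 -0.169   0.1227] rect 552.3 -170.4 24.4 26.3 55.4 zmax 0.13
lantop 567 mean [0.5487 0.2391 0.1319] rect 549.4 241.5 44.3 43.9 81.7 zmax 0.138
collar 358 mean [0.5481 0.2272 0.0585] rect 551.4 233.2 54.3 72.1 79.3 zmax 0.068
base 3590 mean [ 0.5797 -0.2264  0.0301] rect 581.9 -234.8 110.0 230.2 0.6 zmax 0.034
teether 562 mean [0.6724 0.0134 0.0127] rect 684.4 22.6 100.5 71.6 38.3 zmax 0.02
car 994 mean [ 0.507  -0.004   0.0397] rect 507.4 -3.8 54.7 94.8 82.7 zmax 0.059
```

View pics/c1.png

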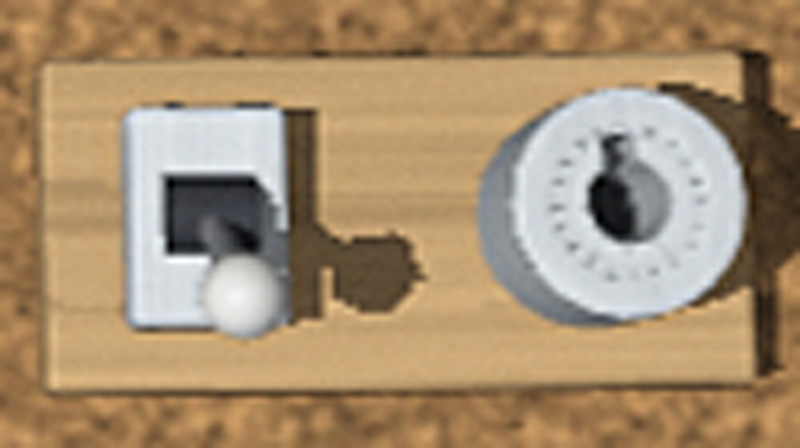

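View pics/c2.png

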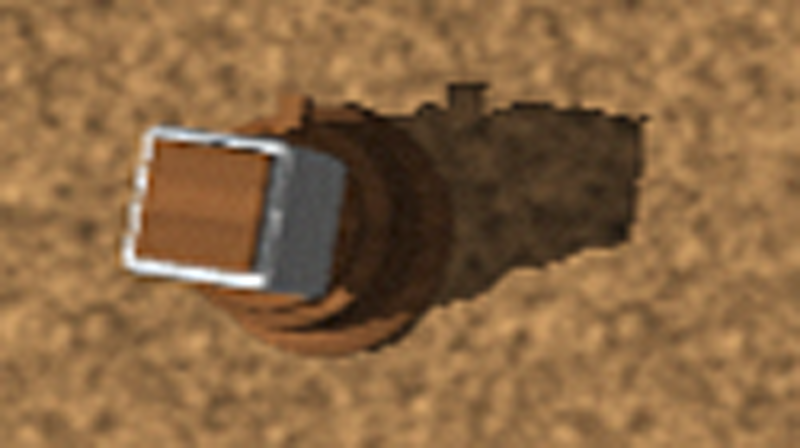

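Crop c1 shows the ball at (242,295), the bore centre at (628,200) and the keyway at (617,148), pointing mostly +x. Crop c2 shows the lantern cap corners at (155,130), (290,148), (262,285) and (130,268), and the nose at (293,108).

```bash
python3 - <<'E'
from h import *
t=load("top")
c1=lambda x,y,z:onplane(t,295+x/6.4-.42,165+y/6.4-.42,z)
c2=lambda x,y,z:onplane(t,80+x/6.4-.42,180+y/6.4-.42,z)
b=c1(628,200,.08); k=c1(616,136,.08); hc=c1(629,204,.08)
print("bore",b,"hubring",hc,"keyway yaw",np.degrees(np.arctan2(*(k-b)[1::-1])))
P=cloud(t)
q=P[170:220,365:420].reshape(-1,3); q=q[abs(q[:,2]-.08)<.003]; print("rim c",cv2.minEnclosingCircle((q[:,:2]*1000).astype(np.float32)))
q=P[190:240,90:145].reshape(-1,3); q=q[abs(q[:,2]-.134)<.004]; print("cap",cv2.minAreaRect((q[:,:2]*1000).astype(np.float32)),q[:,2].mean())
q=P[190:225,310:350].reshape(-1,3); q=q[q[:,2]>.1]
x=np.linalg.lstsq(np.c_[2*q,np.ones(len(q))],(q**2).sum(1),rcond=None)[0][:3]; print("ball fit",x)
l=np.mean([c2(*p,.131) for p in((155,130),(290,148),(262,285),(130,268))],0); print("cap centre",l)
n=c2(293,97,.065); print("nose",n,"yaw",np.degrees(np.arctan2(*(n-l)[1::-1])),np.hypot(*(n-l)[:2]))
E
```

```text
bore [ 0.58328773 -0.29376081  0.08      ] hubring [ 0.5820531  -0.29402902  0.08      ] keyway yaw 8.822722626049332
rim c ((582.4566040039062, -294.36822509765625), 36.01303482055664)
cap ((549.3038940429688, 241.61236572265625), (39.1695671081543, 41.6065559387207), 80.50081634521484) 0.1339749895158485
ball fit [ 0.50777297 -0.09996703  0.55122816]
cap centre [0.54905807 0.24103624 0.131     ]
nose [0.58821107 0.23652531 0.065     ] yaw -6.57223534535494 0.03941200689350886
```

```bash
Z='[0,0,0]'; python3 -m creep '{"translation":[[0,0,0],[0,0,0],[0,0,0],[0,0,0],[0,0,0]],"turn":[[0,0,-0.0568],[0,0,-0.0568],[0,0,-0.0568],[0,0,-0.0568],[0,0,-0.0568]],"grip":[1,1,1,1,1]}' 10
python3 -m creep '{"translation":[[0,0,0],[0,0,0],[0,0,0]],"turn":[[0,0,-0.0568],[0,0,-0.0568],[0,0,0]],"grip":[1,1,1]}'
python3 -m creep '{"translation":[[0.5,0.38,0],[0.55,0.43,0],[0.55,0.43,0],[0.55,0.43,0],[0.55,0.43,0]],"turn":[[0,0,0],[0,0,0],[0,0,0],[0,0,0],[0,0,0]],"grip":[1,1,1,1,1]}'
```

```text
time_s: 0.72
tool_pos: [0.206, -0.6161, 0.2219]
tool_rot: [-180.0, -0.0, 70.0]
force: [-0.1, -0.2, 0.6]
grip_width: 0.0868
grasp_force: 0.0
time_s: 1.1
tool_pos: [0.206, -0.6162, 0.222]
tool_rot: [-180.0, -0.1, 89.9]
force: [0.4, 0.2, -0.0]
grip_width: 0.0868
grasp_force: 0.0
time_s: 1.72
tool_pos: [0.3748, -0.3986, 0.2225]
tool_rot: [180.0, 0.0, 89.8]
force: [0.7, -0.1, 0.1]
grip_width: 0.087
grasp_force: 0.0
```

```bash
python3 -m creep '{"translation":[[0.575,0.445,0],[0.575,0.445,0],[0.575,0.445,0],[0.575,0.445,0],[0.575,0.445,0]],"turn":[[0,0,0],[0,0,0],[0,0,0],[0,0,0],[0,0,0]],"grip":[1,1,1,1,1]}'
python3 -m creep '{"translation":[[0,0,0.4],[0,0,0.4],[0,0,0.35],[0,0,0.25],[0,0,0]],"turn":[[0,0,0],[0,0,0],[0,0,0],[0,0,0],[0,0,0]],"grip":[1,1,1,1,1]}'
python3 - <<'E'
from cell import env
import cv2,numpy as np
for n in("wrist","top"):
    c=env.read_camera(n); np.savez(f"/tmp/{n}1.npz",**c)
w=np.load("/tmp/wrist1.npz")["frame"];t=np.load("/tmp/top1.npz")["frame"][150:246,290:418]
cv2.imwrite("pics/w1.png",np.hstack([cv2.resize(w,(400,300)),cv2.resize(t,(400,300))])[:,:,::-1])
E
```

```text
time_s: 2.35
tool_pos: [0.5525, -0.1687, 0.2226]
tool_rot: [180.0, 0.0, 89.8]
force: [1.2, -0.3, -0.3]
grip_width: 0.087
grasp_force: 0.0
time_s: 2.98
tool_pos: [0.5505, -0.1698, 0.109]
tool_rot: [-179.8, -0.1, 90.0]
force: [-0.4, 0.1, 0.2]
grip_width: 0.0868
grasp_force: 0.0
```

View pics/w1.png

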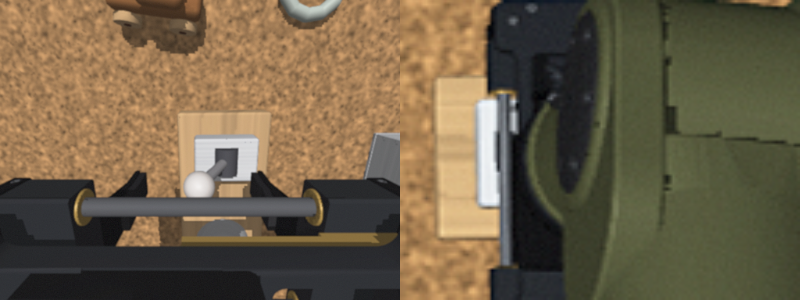

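The wrist picture shows the ball at (199,185), between the open fingers. I'll close on it and shift +x.

```bash
python3 -m creep '{"translation":[[0,0,0],[0,0,0],[0,0,0],[0,0,0],[0,0,0]],"turn":[[0,0,0],[0,0,0],[0,0,0],[0,0,0],[0,0,0]],"grip":[0.33,0.33,0.33,0.33,0.33]}' 4
python3 -m creep '{"translation":[[0,0.1,-0.015],[0,0.1,-0.015],[0,0.1,-0.01],[0,0.085,-0.01],[0,0,0]],"turn":[[0,0,0],[0,0,0],[0,0,0],[0,0,0],[0,0,0]],"grip":[0.33,0.33,0.33,0.33,0.3]}'
python3 -m creep '{"translation":[[0,0,0],[0,0,0],[0,0,0]],"turn":[[0,0,0],[0,0,0],[0,0,0]],"grip":[0.2,0.2,0.2]}'
```

```text
time_s: 3.7
tool_pos: [0.5516, -0.1701, 0.1105]
tool_rot: [-180.0, 0.0, 90.1]
force: [-0.5, -0.1, 0.5]
grip_width: 0.0453
grasp_force: 0.0
time_s: 4.32
tool_pos: [0.5833, -0.1698, 0.1145]
tool_rot: [180.0, -0.0, 90.1]
force: [-0.1, -0.6, 1.2]
grip_width: 0.0269
grasp_force: 0.0
time_s: 4.7
tool_pos: [0.5825, -0.1698, 0.1145]
tool_rot: [180.0, -0.0, 90.1]
force: [1.2, 1.2, -0.5]
grip_width: 0.0254
grasp_force: 4.0
```

```bash
python3 -m creep '{"translation":[[0,0,0],[0,0,0],[0,0,0],[0,0,0],[0,0,0]],"turn":[[0,0,0],[0,0,0],[0,0,0],[0,0,0],[0,0,0]],"grip":[1,1,1,1,1]}'
python3 -m creep '{"translation":[[0,0,-0.2],[0,0,-0.4],[0,0,-0.5],[0,0,-0.5],[0,0,-0.4]],"turn":[[0,0,0],[0,0,0],[0,0,0],[0,0,0],[0,0,0]],"grip":[1,1,1,1,1]}'
python3 -m creep '{"translation":[[0.5,-0.05,0],[0.65,-0.05,0],[0.65,-0.05,0],[0.65,-0.05,0],[0.65,-0.05,0]],"turn":[[0,0,0],[0,0,0.0125],[0,0,0.0125],[0,0,0.0125],[0,0,0.0125]],"grip":[1,1,1,1,1]}'
python3 - <<'E'
from cell import env
from h import *
c=env.read_camera("top"); np.savez("/tmp/top2.npz",**c); t=load("top2")
P=cloud(t)
q=P[190:225,310:370].reshape(-1,3); q=q[(q[:,2]>.1)&(q[:,2]<.15)]; print("ball",len(q),q.mean(0),q.max(0),q.min(0))
cv2.imwrite("pics/t2.png",cv2.resize(c["frame"][:,:,::-1],(640,480)))
E
```

```text
time_s: 5.32
tool_pos: [0.5825, -0.1701, 0.1146]
tool_rot: [-180.0, 0.0, 90.1]
force: [-0.3, 0.4, 0.7]
grip_width: 0.0678
grasp_force: 0.0
time_s: 5.95
tool_pos: [0.583, -0.1699, 0.2779]
tool_rot: [179.8, 0.1, 90.1]
force: [-0.5, 0.5, 0.1]
grip_width: 0.0867
grasp_force: 0.0
time_s: 6.58
tool_pos: [0.5744, 0.0801, 0.2761]
tool_rot: [179.9, 0.0, 81.0]
force: [1.0, 0.3, 0.2]
grip_width: 0.0868
grasp_force: 0.0
ball 131 [ 0.58076127 -0.16865203  0.13104528] [ 0.58978575 -0.15739205  0.13780085] [ 0.57069035 -0.18227181  0.1229079 ]
```

```bash
python3 -m creep '{"translation":[[0.49,-0.15,0],[0.49,-0.15,0],[0.49,-0.15,0],[0.48,-0.15,0],[0,0,0]],"turn":[[0,0,-0.0055],[0,0,0],[0,0,0],[0,0,0],[0,0,0]],"grip":[1,1,1,1,1]}'
python3 - <<'E'
from cell import env
from h import *
c=env.read_camera("wrist"); np.savez("/tmp/w2.npz",**c); P=cloud(c)
o=env.get_obs(); print(o["tool_pos"],o["tool_rot"])
q=P.reshape(-1,3); m=(abs(q[:,2]-.134)<.004)&(abs(q[:,0]-.549)<.05)&(abs(q[:,1]-.24)<.05); q=q[m]
print(len(q),cv2.minAreaRect((q[:,:2]*1000).astype(np.float32)),q[:,2].mean())
cv2.imwrite("pics/w2.png",cv2.resize(c["frame"][:,:,::-1],(640,480)))
E
```

```text
time_s: 7.25
tool_pos: [0.5473, 0.2442, 0.2759]
tool_rot: [180.0, -0.1, 82.5]
force: [0.4, -0.2, 0.1]
grip_width: 0.087
grasp_force: 0.0
[0.54856945 0.24136542 0.2756085 ] [ 1.79949308e+02 -3.55355745e-02  8.22767025e+01]
905 ((548.4013671875, 242.18910217285156), (35.92145919799805, 35.48793411254883), 82.42780303955078) 0.1335354169538845
```

View pics/w2.png

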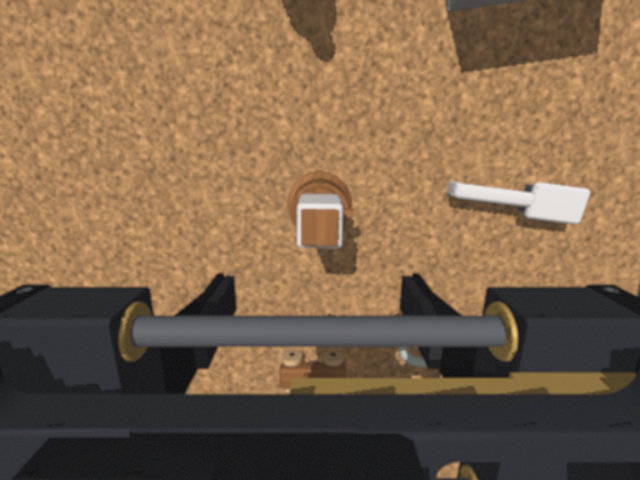

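The lantern, at (320,222), is square to the fingers and its nose points right (+x). I'll descend and grip.

```bash
python3 -m creep '{"translation":[[0,0,0.5],[0,0,0.6],[0,0,0.6],[0,0,0.5],[0,0,0.2]],"turn":[[0,0,0],[0,0,0],[0,0,0],[0,0,0],[0,0,0]],"grip":[1,1,1,1,1]}'
python3 -m creep '{"translation":[[0,0,0],[0,0,0],[0,0,0],[0,0,0],[0,0,0]],"turn":[[0,0,0],[0,0,0],[0,0,0],[0,0,0],[0,0,0]],"grip":[0.3,0.3,0.3,0.3,0.3]}' 30
python3 -m creep '{"translation":[[0,0,0],[0,0,0],[0,0,0],[0,0,0]],"turn":[[0,0,0],[0,0,0],[0,0,0],[0,0,0]],"grip":[0.3,0.3,0.3,0.3]}' 30
```

```text
time_s: 7.92
tool_pos: [0.5489, 0.2368, 0.0805]
tool_rot: [-179.9, 0.2, 81.9]
force: [-1.0, -0.6, 1.3]
grip_width: 0.087
grasp_force: 0.0
time_s: 8.55
tool_pos: [0.5493, 0.2396, 0.0829]
tool_rot: [180.0, 0.0, 82.1]
force: [-1.0, -0.1, 1.8]
grip_width: 0.0453
grasp_force: 0.9
time_s: 9.05
tool_pos: [0.5492, 0.2396, 0.0829]
tool_rot: [180.0, 0.0, 82.1]
force: [-2.7, -1.1, 5.7]
grip_width: 0.0438
grasp_force: 30.0
```

```bash
python3 -m creep '{"translation":[[0,0,-0.2],[0,0,-0.45],[0,0,-0.5],[0,0,-0.5],[0,0,-0.5]],"turn":[[0,0,0],[0,0,0],[0,0,0],[0,0,0],[0,0,0]],"grip":[0.3,0.3,0.3,0.3,0.3]}'
python3 - <<'E'
from h import *
t=load("top2"); f=t["frame"]; P=cloud(t)
# hub rectified at z=.08, 0.25mm/px, both cams
def rect(c,z=.08):
    g=np.arange(-40,40,.2)/1000; X=.5825-np.add.outer(g,0*g); Y=-.2942-np.add.outer(0*g,g)
    p,_=cv2.projectPoints(np.stack([X,Y,0*X+z],-1).reshape(-1,3),c["rvec"],c["tvec"],c["K"],None)
    p=p.reshape(400,400,2).astype(np.float32)
    return cv2.remap(c["frame"],p[...,0],p[...,1],cv2.INTER_CUBIC)
im=np.hstack([rect(t),rect(load("scene"))])
cv2.imwrite("pics/hub.png",im[:,:,::-1])
E
```

```text
time_s: 9.68
tool_pos: [0.5491, 0.2395, 0.2562]
tool_rot: [180.0, -0.0, 82.1]
force: [-0.8, -0.4, -2.1]
grip_width: 0.0437
grasp_force: 30.0
```

View pics/hub.png

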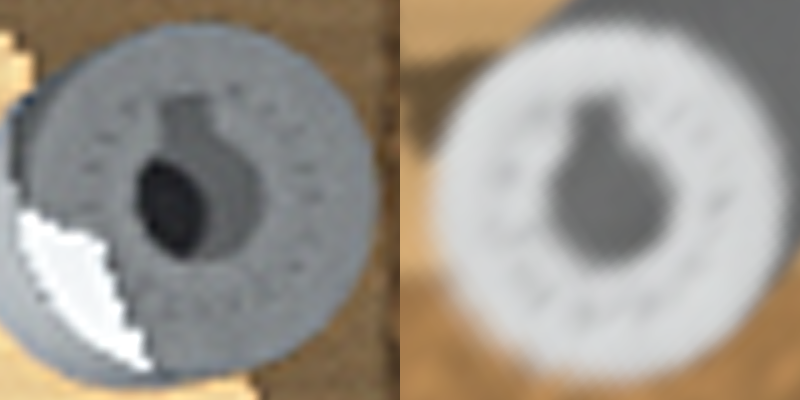

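The rectified hub has its bore centre at (199,198) in the top view and its keyway at (187,112), which gives a hub yaw of about 8.7°.

```bash
python3 -m creep '{"translation":[[0,0,0],[0,0,0],[-0.36,-0.048,0],[-0.5,-0.048,0],[-0.57,-0.048,0]],"turn":[[0,0,-0.0455],[0,0,-0.0455],[0,0,0],[0,0,0],[0,0,0]],"grip":[0.3,0.3,0.3,0.3,0.3]}'
python3 -m creep '{"translation":[[-0.57,-0.048,0],[-0.57,-0.048,0],[-0.57,-0.048,0],[-0.57,-0.048,0],[-0.57,-0.048,0]],"turn":[[0,0,0],[0,0,0],[0,0,0],[0,0,0],[0,0,0]],"grip":[0.3,0.3,0.3,0.3,0.3]}'
python3 -m creep '{"translation":[[-0.57,-0.048,0],[-0.57,-0.048,0],[-0.57,-0.048,0],[-0.36,-0.048,0],[-0.33,0,0]],"turn":[[0,0,0],[0,0,0],[0,0,0],[0,0,0],[0,0,0]],"grip":[0.3,0.3,0.3,0.3,0.3]}'
python3 -m creep '{"translation":[[0,0,0.3],[0,0,0.3],[0,0,0.1],[0,0,0]],"turn":[[0,0,0],[0,0,0],[0,0,0],[0,0,0]],"grip":[0.3,0.3,0.3,0.3]}'
python3 - <<'E'
from cell import env
from h import *
for n in("scene","wrist"):
    c=env.read_camera(n); np.savez(f"/tmp/{n}3.npz",**c)
o=env.get_obs(); print(o["tool_pos"],o["tool_rot"])
s=np.load("/tmp/scene3.npz"); p=cv2.projectPoints(np.array([[.5825,-.2942,.11]]),s["rvec"],s["tvec"],s["K"],None)[0].ravel().astype(int);print(p)
x,y=max(p[0]-50,0),p[1]-75
a=cv2.resize(s["frame"][y:y+120,x:x+100],(500,600),interpolation=cv2.INTER_CUBIC)
print(x,y)
cv2.imwrite("pics/s3.png",np.hstack([a,cv2.resize(np.load("/tmp/wrist3.npz")["frame"],(300,225))[:, :] if 0 else cv2.copyMakeBorder(cv2.resize(np.load("/tmp/wrist3.npz")["frame"],(300,225)),0,375,0,0,cv2.BORDER_CONSTANT)])[:,:,::-1])
E
```

```text
time_s: 10.3
tool_pos: [0.5544, 0.1243, 0.2549]
tool_rot: [180.0, -0.0, 98.5]
force: [1.4, 0.2, -1.6]
grip_width: 0.0442
grasp_force: 30.0
time_s: 10.92
tool_pos: [0.569, -0.1051, 0.255]
tool_rot: [180.0, 0.0, 98.4]
force: [1.7, -0.6, -1.5]
grip_width: 0.0439
grasp_force: 30.0
time_s: 11.55
tool_pos: [0.5816, -0.2976, 0.2547]
tool_rot: [-180.0, 0.0, 98.4]
force: [0.7, -0.7, -0.7]
grip_width: 0.0437
grasp_force: 30.0
time_s: 12.05
tool_pos: [0.5819, -0.2957, 0.1986]
tool_rot: [-180.0, -0.0, 98.4]
force: [0.3, 0.1, -1.1]
grip_width: 0.0439
grasp_force: 30.0
[ 0.5826148  -0.29592492  0.19978274] [1.79916009e+02 6.10290103e-02 9.84418555e+01]
[185 250]
135 175
```

View pics/s3.png

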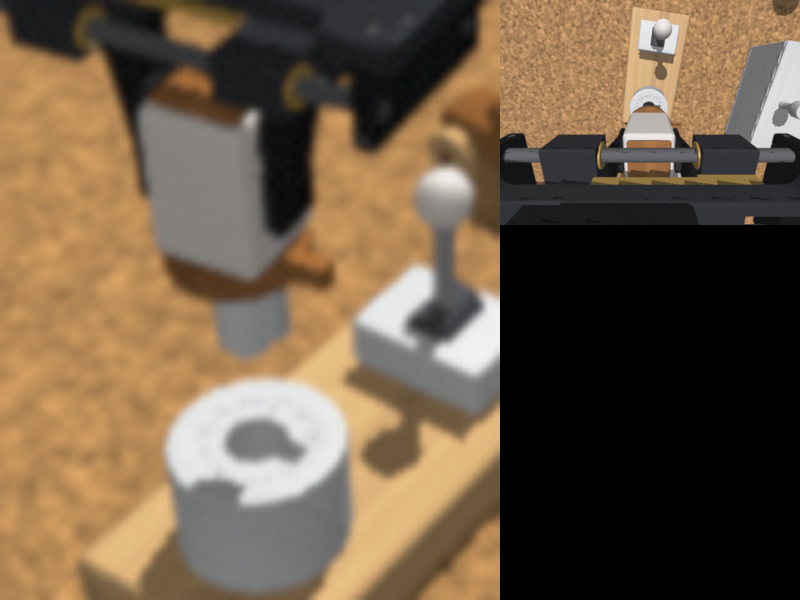

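```bash
python3 - <<'E'
from h import *
from scipy.optimize import least_squares
w=load("wrist3"); P=cloud(w).reshape(-1,3)
T=np.array([.5826,-.2959,.1998]); a=np.radians(98.4); ex=np.array([np.cos(a),np.sin(a),0]); ey=np.array([np.sin(a),-np.cos(a),0])
q=(P-T); L=np.c_[q@ex,q@ey,P[:,2]]
m=(abs(L[:,1])<.03)&(L[:,0]>.012)&(L[:,0]<.035)&(L[:,2]>.19)&(L[:,2]<.240)
f=L[m]; print("face",len(f),np.percentile(f[:,0],[5,25,50,75,95]),"ty range",f[:,1].min(),f[:,1].max(),"slope",np.polyfit(f[:,1],f[:,0],1),np.polyfit(f[:,2],f[:,0],1))
m=(abs(L[:,1])<.035)&(abs(L[:,0])<.04)&(abs(L[:,2]-.251)<.005); c=L[m]; print("cap?",len(c))
m=(abs(P[:,2]-.08)<.003)&(np.hypot(*(P[:,:2]-[.5825,-.2942]).T)<.045); r=P[m]; print("rim pts",len(r))
# rim outer edge: boundary pixels
M=m.reshape(384,512).astype(np.uint8); 
ed=M.astype(bool)&~cv2.erode(M,np.ones((3,3))).astype(bool); e=P[ed.ravel()]; rr=np.hypot(*(e[:,:2]-[.5825,-.2942]).T); e=e[rr>.031]
s=least_squares(lambda p:np.hypot(e[:,0]-p[0],e[:,1]-p[1])-.0357,[.5825,-.2942],loss="soft_l1",f_scale=.001); print("hub wrist",s.x,len(e),np.sqrt(np.mean(s.fun**2)))
s3=load("scene3")
for d in(-.002,0,.002,.004):
    for (X,n) in((T+[0,d,-.0719],"foot"),):
        p=cv2.projectPoints(X[None],s3["rvec"],s3["tvec"],s3["K"],None)[0].ravel(); print(n,d,(p-[135,175]+.4)*5)
p=cv2.projectPoints(np.array([[.5825,-.2942,.08]]),s3["rvec"],s3["tvec"],s3["K"],None)[0].ravel(); print("bore",(p-[135,175]+.4)*5)
E
```

```text
face 2213 [0.02370474 0.02423174 0.02441441 0.02458777 0.0248194 ] ty range -0.022816192901483297 0.02602723291899431 slope [-0.00211512  0.02435962] [0.00273385 0.02376334]
cap? 3454
rim pts 1562
hub wrist [ 0.58175392 -0.29597232] 179 0.0014723062318145615
foot -0.002 [243.63565374 351.13128686]
foot 0 [247.1423911  348.27091329]
foot 0.002 [250.63620626 345.42108008]
foot 0.004 [254.11717052 342.58172909]
bore [259.91718341 437.44556754]
```

```bash
python3 -m creep '{"translation":[[-0.016,0,0.2],[0,0,0.2],[0,0,0.2],[0,0,0.1],[0,0,0]],"turn":[[0,0,0],[0,0,0],[0,0,0],[0,0,0],[0,0,0]],"grip":[0.3,0.3,0.3,0.3,0.3]}'
python3 -m creep '{"translation":[[0,0,0.04],[0,0,0.04],[0,0,0.04],[0,0,0]],"turn":[[0,0,0],[0,0,0],[0,0,0],[0,0,0]],"grip":[0.3,0.3,0.3,0.3]}'
```

```text
time_s: 12.78
tool_pos: [0.5817, -0.2969, 0.1415]
tool_rot: [-179.9, -0.1, 98.4]
force: [0.3, -0.7, -1.1]
grip_width: 0.0439
grasp_force: 30.0
time_s: 13.28
tool_pos: [0.582, -0.297, 0.1327]
tool_rot: [-180.0, -0.0, 98.4]
force: [0.2, -0.2, -2.0]
grip_width: 0.0442
grasp_force: 30.0
```

The shaft is past the 12 mm key stop with no resistance, so the key is in the keyway. I'll press on to home.

```bash
python3 -m creep '{"translation":[[0,0,0.06],[0,0,0.06],[0,0,0.05],[0,0,0]],"turn":[[0,0,0],[0,0,0],[0,0,0],[0,0,0]],"grip":[0.3,0.3,0.3,0.3]}' 45
python3 -m creep '{"translation":[[0,0,0.05],[0,0,0.05],[0,0,0.04],[0,0,0],[0,0,0]],"turn":[[0,0,0],[0,0,0],[0,0,0],[0,0,0],[0,0,0]],"grip":[0.3,0.3,0.3,0.3,0.3]}'
```

```text
time_s: 13.78
tool_pos: [0.5819, -0.297, 0.1187]
tool_rot: [-180.0, -0.0, 98.4]
force: [-0.8, -0.5, -1.5]
grip_width: 0.0439
grasp_force: 45.0
time_s: 14.4
tool_pos: [0.5825, -0.2972, 0.1093]
tool_rot: [180.0, 0.1, 98.4]
force: [-0.9, 1.3, 6.0]
grip_width: 0.0437
grasp_force: 45.0
```

```bash
python3 -m creep '{"translation":[[0,0,0.015],[0,0,0.015],[0,0,0.01],[0,0,0],[0,0,0]],"turn":[[0,0,0],[0,0,0],[0,0,0],[0,0,0],[0,0,0]],"grip":[0.3,0.3,0.3,0.3,0.3]}'
python3 - <<'E'
from cell import env
from h import *
c=env.read_camera("wrist"); w=c; P=cloud(c).reshape(-1,3); o=env.get_obs(); print(o["tool_pos"],o["force"],o["grasp_force"])
s=env.read_camera("scene")
q=P[(np.hypot(*(P[:,:2]-[.582,-.295]).T)<.04)]
h=np.histogram(q[:,2],bins=np.arange(.07,.18,.003)); print([(round(b,3),int(n)) for b,n in zip(h[1],h[0]) if n>60])
cv2.imwrite("pics/fin.png",np.hstack([cv2.resize(s["frame"][175:295,135:235],(500,600),interpolation=cv2.INTER_CUBIC),cv2.copyMakeBorder(cv2.resize(w["frame"],(300,225)),0,375,0,0,cv2.BORDER_CONSTANT)])[:,:,::-1])
E
```

```text
time_s: 15.02
tool_pos: [0.5825, -0.2972, 0.1078]
tool_rot: [180.0, 0.1, 98.4]
force: [-4.7, 2.2, 14.6]
grip_width: 0.0435
grasp_force: 45.0
[ 0.58253689 -0.29719454  0.10785185] [-5.77216773  1.60285712 14.69658641] 44.99939506407827
[(np.float64(0.076), 365), (np.float64(0.079), 1138), (np.float64(0.082), 82), (np.float64(0.085), 110), (np.float64(0.088), 496), (np.float64(0.094), 67), (np.float64(0.097), 96), (np.float64(0.1), 82), (np.float64(0.103), 89), (np.float64(0.106), 110), (np.float64(0.109), 130), (np.float64(0.112), 134), (np.float64(0.115), 155), (np.float64(0.118), 145), (np.float64(0.121), 159), (np.float64(0.124), 167), (np.float64(0.127), 192), (np.float64(0.13), 200), (np.float64(0.133), 242), (np.float64(0.136), 238), (np.float64(0.139), 289), (np.float64(0.142), 302), (np.float64(0.145), 330), (np.float64(0.148), 519), (np.float64(0.151), 1237), (np.float64(0.154), 594), (np.float64(0.157), 2786), (np.float64(0.16), 85), (np.float64(0.163), 86), (np.float64(0.166), 87), (np.float64(0.169), 93), (np.float64(0.172), 98), (np.float64(0.175), 132)]
```

View pics/fin.png

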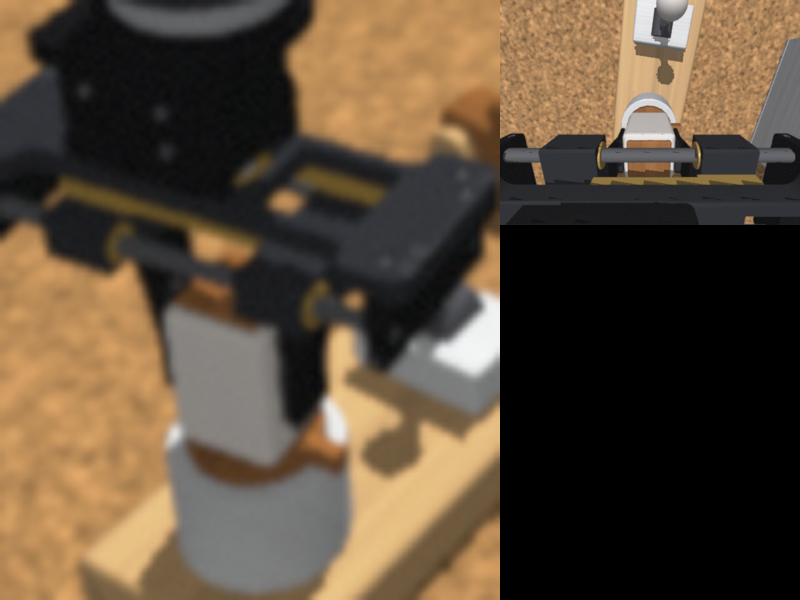

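The collar sits on the rim, with the cap at about 0.158 m against 0.159 m when home. The push is beyond the spring force and the lever is still upright. I'll hand it in.

```bash
python3 -c "
from cell import env
print(env.sign_off())"
```

```text
the job is handed in; nothing more can be done
None
```

I handed the job in at about 15 s with the lever at half and the lamp keyed and pressed home in the hub, still gripped at 45 N; the car and teether were never approached, and sign-off returned no verdict.

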